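# Lock the carving carriage with its bolt

### The arm

A 6-joint arm with a two-finger parallel gripper is mounted at the origin on the work surface. World frame = base frame: x ahead of the robot, y to its left, z up, the work surface at z = 0. Lengths are in m, angles in rad, forces in N, time in s.
With the tool pointing down it reaches from about 0.325 to 0.925 m from the base axis. Payload 3.1 kg.
Tool frame: the origin (TCP) lies midway between the tips of the shut fingers; the grasp point (between the pads) lies 19 mm behind it; z points along the fingers, y is the line along which they close (so a half turn about z gives the same grasp; the last joint's range is limited). The gripper opens to 85 mm and grips with 20 to 120 N. Pads are 22 mm wide; open, the fingers measure 114 mm over their backs; the gripper's body (76 mm by 85 mm) begins 54 mm behind the grasp point. The pads swing forward as they close: fully open they stand 13 mm farther back than shut.
Start: joints at [1.099, 0.217, 1.613, -0, 1.311, -0.112], TCP at [0.22, 0.585, 0.197] pointing down, gripper open.
Joint ranges: [-2.75, 2.75], [-0.78, 2.1], [0.31, 2.55], [-1.13, 4.27], [0.13, 2.63], [-2.58, 2.58]. Speed limits (rad/s): [2.79, 2.79, 3.14, 3.14, 3.14, 3.14].

### API

Orientations are given as a unit quaternion [x, y, z, w].
In Python, from bench import ctrl gives the robot as it stands.
- The arm moves only by the shell command python3 nudge.py 'ROWS' [FORCE]. ROWS is a JSON list of rows, 1 to 12 of them, each an object with the fields finger_gap (the finger opening in m), pos (a list: dx, dy, dz in normalised numbers (1 is 1 m)), rz (a turn about the tool's z in parts of the range, where 1.0 means 2 pi rad); a field left out counts as zero (the opening has to be given); each row is the pose to reach, as a shift and turn from the pose commanded when the command began, along the tool's axes at that moment; what a row does not reach only later rows make up. A row lasts 1/8 s, in which the tool goes at most 0.0625 m and 0.188 rad, less where a joint would pass 70% of its speed; a pose out of reach is approached as far as the arm can. The fingers move at their own pace and stop on an object; FORCE is the grip in N (left out, the last holds). Time passes only in rows, so rows that do not move let the fingers close. It prints the time, the measured TCP pose, the force, the opening and the grip force at its end. Input that does not fit is refused with a message, and nothing moves.
- ctrl.observe(): the state, without advancing time (a new reading comes with each control period).
- ctrl.get_image(name): name is "side" or "top"; returns a dict with "frame" (384x512x3 uint8, red, green, blue), "fx", "fy", "cx", "cy" (pixels), "k1" (the pictures are not rectified: a ray, as slopes to the right and down, at radius r is drawn at 1 + k1 r^2 times it, then the intrinsics apply), "eye" and "orientation" of the camera in the world. Camera axes: x right, y down, z forward; pixel columns grow to the right and rows downward; lengths in m; the calibration is good to about 2 mm. A picture is of the moment at which its call begins. There is no depth.
- ctrl.finish_job(): hands the job in; it is judged then, once.
The state is a dict: "time_s": time; "joint_positions": joint angles; "qvel": joint speeds; "effort": joint torques, N m; "tcp_pos": TCP position; "tcp_rot": TCP orientation; "contact_force": force on the tool from outside, world axes, zero at the start; "wrist_torque": the same for the moment, N m; "gripper_width": finger opening in m; "gripper_force": force on a finger pad.
Only numpy, scipy, OpenCV 4.12 (cv2) and the standard library are available. Lean on these libraries where they do the work, as an engineer would, in place of code of your own. Each camera call takes 0.05 s, during which the arm holds its last target. There are 200 camera calls.

### The job

On the carver's bench a sliding carriage carries a relief carving past two bolt guides; a steel bolt lies drawn back in one of them. Slide the carriage along until the eyelet on its front edge stands squarely in line with that bolt, then push the bolt through the eyelet until its head is fully home against the guide, so the carriage is locked. Do not press on the carving, and leave the mallet, oilstone and gouge where they are.

Things in the scene. Friction and masses are not known exactly. Their poses are not given: they have to be found in the camera images.
- carriage (a joint): position in m of the carriage along the steel guide bars of the fixture (range -0.12 to +0.12, grows along the fixture's own +y, to the robot's left; 0 is midway between the two bolt guides). The carriage is a plywood deck 185 x 130 mm, its top 39 mm above the bench. It slides under about 3 N and stays where it is left; it cannot turn or lift.
- eyelet (a point): centre of the eyelet: 16 mm round chamfered hole, 60 mm above the bench, mid thickness of an upright steel lug (40 mm wide, 10 mm thick, top 80 mm above the bench) fixed to the carriage's front edge. Axes: x along the hole from the robot's side to the carving; y along the travel; z up.
- knob_top (a point): top centre of the carriage's turned dark wood push knob, 91 mm above the bench: 28 mm in diameter over its upper 30 mm, 22 to 24 mm at the foot on the deck, 52 mm tall. It stands 50 mm behind the eyelet (+x), at the same y. Axes as the eyelet's.
- bolt: loose steel rod 12 mm in diameter, 122 mm long, last 7 mm tapering to 6 mm, with a round head 26 mm across, 12 mm thick. Origin on the axis at the shoulder under the head; +x to the tip. About 0.13 kg; lies level, axis 60 mm above the bench; slides freely in its guide, may roll. Starts drawn back, shoulder 37 to 47 mm short of the guide's near face, tip inside the guide.
- bolt_tip (a point): centre of the bolt's tapered tip, 122 mm from the shoulder.
- bolt_head (a point): centre of the outer face of the bolt's head (towards the robot), where it can be pushed; 12 mm behind the shoulder.
- bolt_guide: fixed guide holding the bolt: grey block 90 mm long, 44 wide, a dark steel channel 13.8 mm wide on it under two straps (tops 72 mm above bench). Origin: foot of its far end, middle, 18 mm above bench; +x along the channel from the robot's side to the eyelet's path, y the travel. Far end face 12 mm short of the lug's middle as it passes. Stands on an 18 mm board that ends near its near face.
- bolt_guide_near (a point): centre of the channel, on the bolt's axis, at the guide's near end face (robot's side), against which the head's shoulder is to bear. Axes as the guide's.
- empty_guide: the other guide, alike but empty, fixed 180 mm from the first along the carriage's travel, left or right of it. Origin and axes as the bolt guide's.
- oilstone: bystander: dark reddish-brown oilstone block 150 x 55 x 35 mm; origin at the centre of its underside.
- mallet: bystander: round wooden carver's mallet standing on its head, 72 mm across, 240 mm tall; origin at the centre of its underside.
- gouge: bystander: carving gouge lying on the bench, 247 mm long, 22 mm wide wooden handle; origin on the bench under the joint of handle and blade, blade to +x.
- carving (a point): the carved relief panel of light wood fixed on the deck behind the knob, 95 x 120 x 18 mm, top 57 mm above the bench (relief to 60 mm); this point is the centre of its top face. Its nearest edge is 30 mm behind the knob's axis. It rides with the carriage.

How it is judged:
On the way, in this order (a step that is already met when the one before it is completed fails the run):
1. the eyelet stands in line with the bolt's guide, within 4 mm along the travel (y of eyelet in the frame of bolt_guide_near between -0.004 and 0.004 m), for 0.1 s.
2. the bolt's tip has come out through the eyelet (x of bolt_tip in the frame of eyelet above 0.008 m and y of bolt_tip in the frame of eyelet between -0.005 and 0.005 m and z of bolt_tip in the frame of eyelet between -0.006 and 0.006 m), for 0.1 s.
At the end, for the whole second after the job is handed in: The bolt lies along its guide (within 0.06 rad) and through the eyelet: tip at least 14 mm past the lug's middle, within 5 mm sideways and 6 mm in height of the hole's axis; head shoulder within 4 mm of the guide's near face; bolt and carriage at rest (x of bolt_tip in the frame of eyelet above 0.014 m and y of bolt_tip in the frame of eyelet between -0.005 and 0.005 m and z of bolt_tip in the frame of eyelet between -0.006 and 0.006 m and x of bolt in the frame of bolt_guide_near above -0.004 m and angle between the x axis of bolt and the x axis of bolt_guide, either way round below 0.06 rad and linear speed of bolt below 0.01 m/s and velocity of joint carriage between -0.01 and 0.01 m/s); the robot touches nothing.
It fails at once if the robot presses on the carving with more than 5 N (contact force between any of the arm, the fingers and carriage_c15 above 5 N).
It fails at once if the oilstone is moved more than 30 mm (distance of oilstone from where it was at the start of the episode above 0.03 m).
It fails at once if the mallet is moved more than 30 mm (distance of mallet from where it was at the start of the episode above 0.03 m).
It fails at once if the gouge is moved more than 30 mm (distance of gouge from where it was at the start of the episode above 0.03 m).
It also fails if it takes over 45 s, if anything falls off the work surface, if the arm or the gripper's body presses on something with over 40 N, if the wrist force passes 120 N, or if a joint passes its speed limit or range.

## Working session

There is one attempt and no reset: what is moved stays moved. The work goes in short steps, Python scripts to look and compute and a shell command to move; the robot and the scene stay as the last step left them, time stands still between calls to the robot, and variables do not carry over. Pictures are saved under pics/ and viewed, at most 12 in all, crops included, and the job is handed in when it is done.

```bash
ls; mkdir -p pics
cat > h.py <<'E'
import numpy as np, cv2
from bench import ctrl
from scipy.spatial.transform import Rotation as R
def rot(q):
    q=np.array(q); return R.from_quat(q).as_matrix() if q.size==4 else q.reshape(3,3)
def ray(c,u,v):
    d=np.array([[c['fx'],0,c['cx']],[0,c['fy'],c['cy']],[0,0,1]]) 
    p=cv2.undistortPoints(np.array([[[u,v]]],float),d,np.array([c['k1'],0,0,0,0.]))[0,0]
    return np.array(c['eye']), rot(c['orientation'])@np.array([p[0],p[1],1])
def onplane(c,u,v,z):
    e,d=ray(c,u,v); return e+d*(z-e[2])/d[2]
def proj(c,P):
    p=rot(c['orientation']).T@(np.array(P)-c['eye']); p=p[:2]/p[2]; p=p*(1+c['k1']*(p@p))
    return p*[c['fx'],c['fy']]+[c['cx'],c['cy']]
def save(n,name):
    c=ctrl.get_image(n); cv2.imwrite(f'pics/{name}.png',c['frame'][:,:,::-1]); np.save(f'pics/{name}.npy',c,allow_pickle=True); return c
def load(name): return np.load(f'pics/{name}.npy',allow_pickle=True).item()
E
python3 - <<'E'
from h import *
for n in ('top','side'):
    c=save(n,n+'0'); print({k:v for k,v in c.items() if k!='frame'})
o=ctrl.observe(); print(o['tcp_pos'],o['tcp_rot'])
E
```

```text
bench.py
nudge.py
pics
{'fx': 388.7011641418837, 'fy': 388.7011641418837, 'cx': 258.80234456397477, 'cy': 187.88161352171926, 'k1': -0.002016689890588371, 'eye': array([ 0.41969402, -0.04405967,  1.07726621]), 'orientation': array([-0.70019919,  0.70990893, -0.04390371,  0.06182937])}
{'fx': 359.87320585788234, 'fy': 359.87320585788234, 'cx': 254.6450183235741, 'cy': 193.77623882584564, 'k1': -0.10083729242287486, 'eye': array([ 0.1247839 , -0.76089567,  0.60171495]), 'orientation': array([ 0.83934454, -0.23459467,  0.13019878, -0.47277305])}
[0.21963433 0.58426794 0.19529135] [ 1.78915776e-01  9.83863787e-01 -1.04163628e-03 -3.30472987e-04]
```

View pics/top0.png

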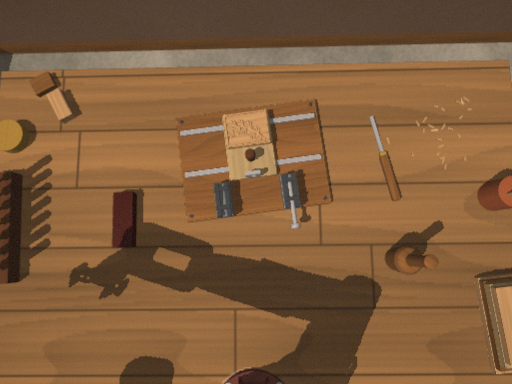

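View pics/side0.png

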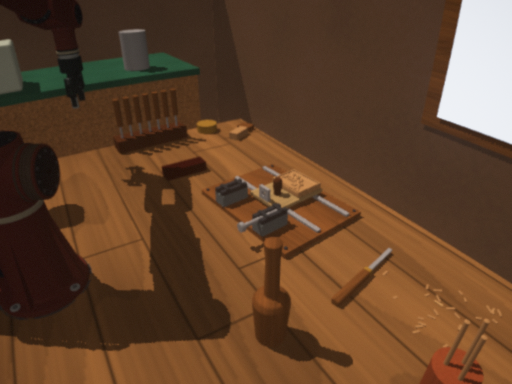

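Top view: the bolt lies in the right guide (head near 295,225), the empty guide is at (224,199) and the knob at (251,155). The carriage must go right (−y). The oilstone (124,219), gouge (388,165) and mallet (410,260) are clear of that path. I'll zoom in on the fixture.

Run:
```python
from h import *
for n,(x0,x1,y0,y1),s in (('top0',(170,340,95,235),4.7),('side0',(200,365,160,255),4.8)):
    f=load(n)['frame'][y0:y1,x0:x1,::-1]
    cv2.imwrite(f'pics/{n}c.png',cv2.resize(f,(int((x1-x0)*s)//1,int((y1-y0)*s*0.9)) if 0 else None,fx=s if (y1-y0)*s<600 else 4.2,fy=s if (y1-y0)*s<600 else 4.2,interpolation=cv2.INTER_CUBIC))
    print(n,s if (y1-y0)*s<600 else 4.2)
```

```text
top0 4.2
side0 4.8
```

View pics/top0c.png

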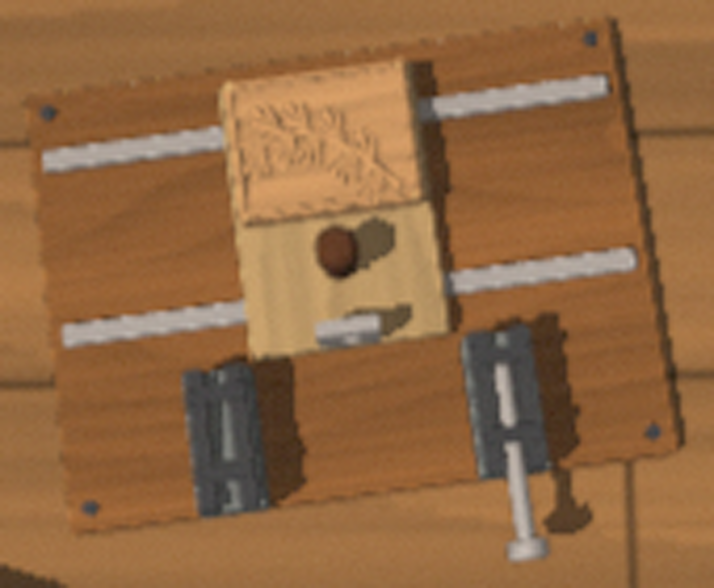

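View pics/side0c.png

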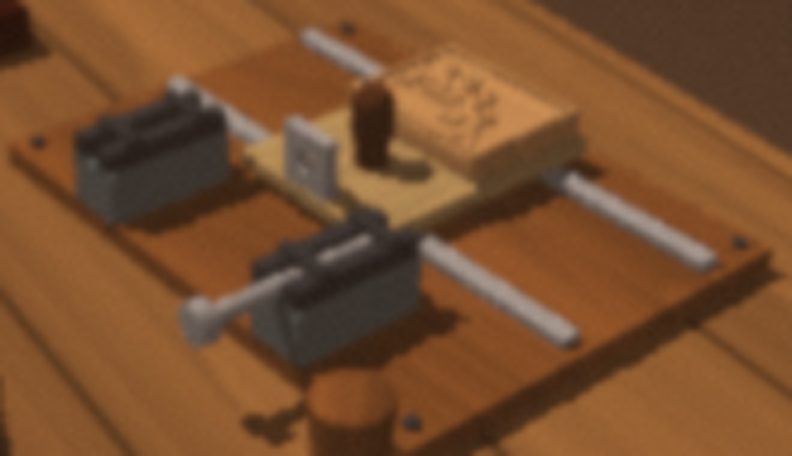

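Crop findings (crop px): the bolt rod runs (503,370)→(527,548), the lug top is at (347,325), the knob at (337,250), and the front bar ends are at (62,335) and (636,260). The side view shows the lug hole at (304,160) and the bolt head at (200,320). Next I turn these into positions.

Run:
```python
from h import *
c=load('top0'); s=load('side0')
T=lambda x,y:((x+.5)/4.2-.5+170,(y+.5)/4.2-.5+95)
S=lambda x,y:((x+.5)/4.8-.5+200,(y+.5)/4.8-.5+160)
def tri(a,b):
    e1,d1=ray(c,*T(*a)); e2,d2=ray(s,*S(*b)); d1/=np.linalg.norm(d1); d2/=np.linalg.norm(d2)
    k=np.linalg.lstsq(np.c_[d1,-d2],e2-e1,rcond=None)[0]; p,q=e1+k[0]*d1,e2+k[1]*d2
    return (p+q)/2,np.linalg.norm(p-q)
P=lambda a,z:onplane(c,*T(*a),z)
np.set_printoptions(precision=4,suppress=True)
scr=[P(a,.018) for a in((48,112),(590,38),(653,431),(91,507))]
ang=lambda a,b:np.degrees(np.arctan2(*(b-a)[1::-1]))
print('screws',*scr,'yaw x',ang(scr[3],scr[0]),ang(scr[2],scr[1]),'y-90',ang(scr[1],scr[0])-90,ang(scr[2],scr[3])-90)
b=[P(a,.025) for a in((62,335),(636,260))];print('bar y-90',ang(b[1],b[0])-90)
b=[P(a,.025) for a in((42,160),(608,85))];print('bar2 y-90',ang(b[1],b[0])-90)
print('knob',P((337,250),.091),tri((337,250),(373,92)))
print('lugtop',P((349,325),.080))
print('head',P((527,548),.06),tri((527,548),(200,320)),'rod yaw',ang(P((527,548),.06),P((503,370),.066)))
print('guide near strap mid',P((512,432),.072),'far',P((500,340),.072))
print('board near edge/guide near face top',P((516,474),.050))
print('mallet', onplane(c,408,262,0.0)[:2],'head px',proj(s,tri((527,548),(200,320))[0]))
```

```text
screws [0.7748 0.201  0.018 ] [ 0.8192 -0.1666  0.018 ] [ 0.5509 -0.1991  0.018 ] [0.5065 0.1679 0.018 ] yaw x 7.031943777045381 6.900883927801241 y-90 6.888736848825843 6.902212438494047
bar y-90 6.601366686854959
bar2 y-90 6.6645137574758735
knob [0.6578 0.0024 0.091 ] (array([0.6597, 0.0018, 0.0885]), np.float64(0.0030108942338363726))
lugtop [ 0.6125 -0.0042  0.08  ]
head [ 0.4738 -0.1125  0.06  ] (array([ 0.4742, -0.1127,  0.0588]), np.float64(0.0006565909697192821)) rod yaw 6.451119775862153
guide near strap mid [ 0.5449 -0.1042  0.072 ] far [ 0.6029 -0.0982  0.072 ]
board near edge/guide near face top [ 0.521  -0.1074  0.05  ]
mallet [ 0.3737 -0.4181] head px [241.1421 226.2871]
```

```bash
cat >> h.py <<'E'
YAW=np.radians(6.85); UX=np.array([np.cos(YAW),np.sin(YAW),0]); UY=np.array([-np.sin(YAW),np.cos(YAW),0])
fx=lambda p:np.array([p@UX,p@UY,p[2]])
def go(P):
    o=ctrl.observe(); M=rot(o['tcp_rot']); y=M[:,1]
    a=np.arctan2(UY[1],UY[0])-np.arctan2(y[1],y[0]); a=(a+np.pi/2)%np.pi-np.pi/2
    print('t',o['time_s'],'tcp fix',fx(np.array(o['tcp_pos'])).round(4),'d tool',(M.T@(np.array(P)-o['tcp_pos'])).round(4),'turn',-a.round(4),'F',np.round(o['contact_force'],1),'w',o['gripper_width'])
E
python3 -c "
from h import *
go([.659,.002,.195])"
```

```text
t 0.1 tcp fix [0.2878 0.5539 0.1953] d tool [-0.6162 -0.3903  0.001 ] turn -0.4793 F [-0.4 -0.2 -0. ] w 0.08549768564444687
```

The rows are not in the units I measure in: turns go in shares of 2 pi rad. I convert before sending: -0.479 rad is -0.0762.

```bash
python3 nudge.py '[{"finger_gap": 0.085, "pos": [-0.6162, -0.3903, 0], "rz": -0.0762}, {"finger_gap": 0.085, "pos": [-0.6162, -0.3903, 0], "rz": -0.0762}, {"finger_gap": 0.085, "pos": [-0.6162, -0.3903, 0], "rz": -0.0762}, {"finger_gap": 0.085, "pos": [-0.6162, -0.3903, 0], "rz": -0.0762}, {"finger_gap": 0.085, "pos": [-0.6162, -0.3903, 0], "rz": -0.0762}, {"finger_gap": 0.085, "pos": [-0.6162, -0.3903, 0], "rz": -0.0762}, {"finger_gap": 0.085, "pos": [-0.6162, -0.3903, 0], "rz": -0.0762}, {"finger_gap": 0.085, "pos": [-0.6162, -0.3903, 0], "rz": -0.0762}, {"finger_gap": 0.085, "pos": [-0.6162, -0.3903, 0], "rz": -0.0762}, {"finger_gap": 0.085, "pos": [-0.6162, -0.3903, 0], "rz": -0.0762}, {"finger_gap": 0.085, "pos": [-0.6162, -0.3903, 0], "rz": -0.0762}, {"finger_gap": 0.085, "pos": [-0.6162, -0.3903, 0], "rz": -0.0762}]'; python3 -c "
from h import *
go([.659,.002,.066])"
```

```text
time_s: 1.6
tcp_pos: [0.6602, 0.0003, 0.1957]
tcp_rot: [-0.059, 0.998, 0.0, -0.0]
contact_force: [0.2, 0.8, 0.1]
gripper_width: 0.0849
gripper_force: 0.0
t 1.6 tcp fix [ 0.6555 -0.0785  0.1957] d tool [0.0009 0.0018 0.1297] turn -0.0019 F [0.2 0.8 0.1] w 0.0848571166221421
```

```bash
python3 nudge.py '[{"finger_gap": 0.085, "pos": [0, 0.001, 0.06]}, {"finger_gap": 0.085, "pos": [0, 0.001, 0.11]}, {"finger_gap": 0.085, "pos": [0, 0.001, 0.13]}, {"finger_gap": 0.085, "pos": [0, 0.001, 0.13]}, {"finger_gap": 0, "pos": [0, 0.001, 0.13]}, {"finger_gap": 0, "pos": [0, 0.001, 0.13]}, {"finger_gap": 0, "pos": [0, 0.001, 0.13]}, {"finger_gap": 0, "pos": [0, 0.001, 0.13]}, {"finger_gap": 0, "pos": [0, 0.001, 0.13]}, {"finger_gap": 0, "pos": [0, 0.001, 0.13]}]' 25; python3 -c "
from h import *
go([.659,.002,.066])
c=save('top','top1')"
```

```text
time_s: 2.85
tcp_pos: [0.6591, 0.0038, 0.0664]
tcp_rot: [-0.06, 0.998, 0.0, -0.0]
contact_force: [0.3, -0.2, 0.2]
gripper_width: -0.0
gripper_force: 0.0
t 2.85 tcp fix [ 0.6548 -0.0749  0.0664] d tool [ 0.0003 -0.0017  0.0004] turn -0.0003 F [ 0.3 -0.2  0.2] w -3.9931003147470465e-05
```

```bash
python3 -c "
from h import *
a=save('top','top2')['frame'][95:235,170:340,::-1];b=save('side','side2')['frame'][130:270,180:350,::-1]
cv2.imwrite('pics/v2.png',np.vstack([cv2.resize(i,None,fx=2.1,fy=2.1,interpolation=3) for i in(a,b)]))"
```

```text
(no output)
```

View pics/v2.png

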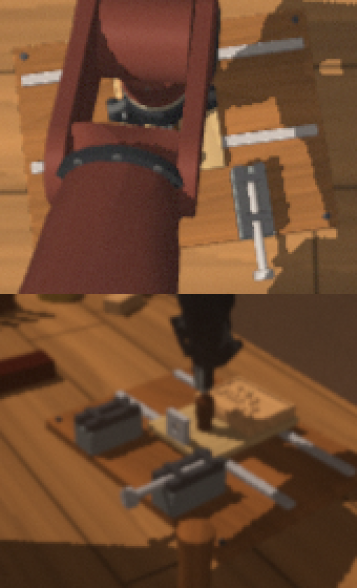

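Run:
```python
from h import *
s=load('side2'); o=ctrl.observe(); p=np.array(o['tcp_pos']); print(o['joint_positions'],p)
f=s['frame'].copy()[:,:,::-1]
x0,y0=240,140
im=cv2.resize(f[y0:y0+90,x0:x0+110],None,fx=7,fy=6.6,interpolation=3)
im=cv2.resize(f[y0:y0+85,x0:x0+110],None,fx=7,fy=7,interpolation=3)
for q,col in ((p,(0,255,0)),(p+[0,0,.05],(0,255,0)),(np.array([.6585,.002,.091]),(0,0,255)),(np.array([.6585,.002,.039]),(0,0,255))):
    u=proj(s,q); print(u); cv2.circle(im,tuple(int(v) for v in (u-[x0,y0]+.5)*7),4,col,-1)
cv2.imwrite('pics/v3.png',im)
```

```text
[-1.00724292e-01  4.17086193e-01  1.61722099e+00 -1.31471681e-05
  1.10752133e+00 -1.79068337e+00] [0.65915817 0.0037339  0.06637279]
[276.07072974 185.14924511]
[276.53719055 170.26686783]
[276.44361937 178.20583015]
[275.96229199 193.31288966]
```

View pics/v3.png

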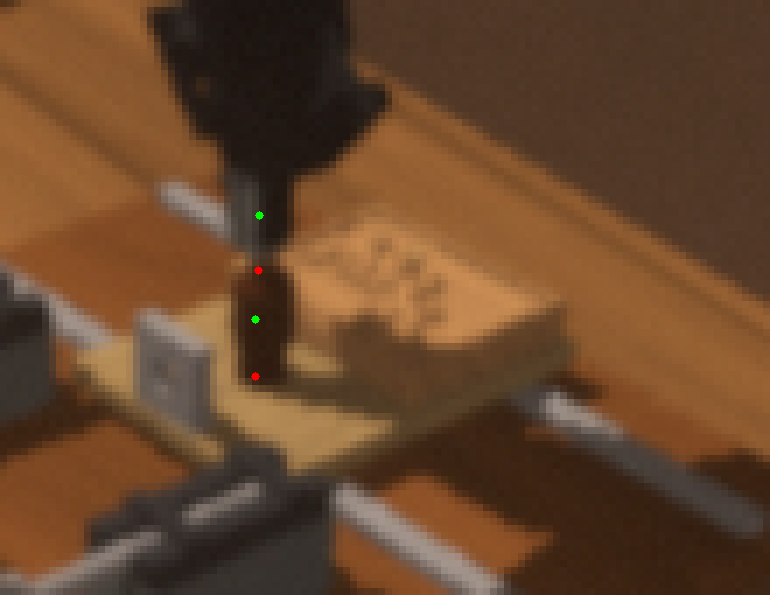

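Run:
```python
from h import *
s=load('side0'); t=load('top2'); p=np.array([.2196,.5843,.1953])
for d in (0,.013,.03,.05,.1): print(d,proj(s,p+[0,0,d]).round(1))
o=ctrl.observe(); p=np.array(o['tcp_pos'])
for d in (0,.1,.13): print(d,((proj(t,p+[0,0,d])-[170,95])*2.1).round(1))
a=cv2.resize(s['frame'][60:120,40:110,::-1],None,fx=5,fy=5,interpolation=3)
b=load('top2')['frame'][110:170,200:290,::-1]; b=cv2.resize(b,None,fx=5,fy=5,interpolation=3)
cv2.imwrite('pics/v4.png',np.hstack([a,b]))
```

```text
0 [ 81.8 116.5]
0.013 [ 81. 113.]
0.03 [ 79.9 108.3]
0.05 [ 78.6 102.8]
0.1 [75.4 88.6]
0 [167.6 127.7]
0.1 [163.3 107.6]
0.13 [161.8 100.8]
```

View pics/v4.png

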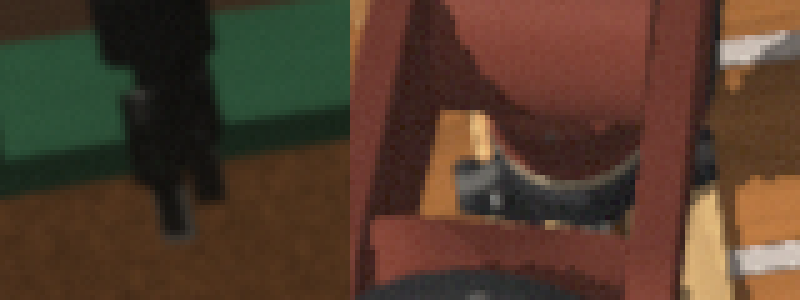

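The pictures show the shut fingertips about 32 mm above the reported TCP, just over the knob (tips at row 250 of the crop, knob top at row 270). The start picture shows the same offset, so I'll allow for it: open, go lower and grip again.

```bash
python3 nudge.py '[{"finger_gap": 0.085}, {"finger_gap": 0.085}, {"finger_gap": 0.085}, {"finger_gap": 0.085}, {"finger_gap": 0.085, "pos": [0, 0, 0.018]}, {"finger_gap": 0.085, "pos": [0, 0, 0.036]}, {"finger_gap": 0.085, "pos": [0, 0, 0.036]}]' ; python3 nudge.py '[{"finger_gap": 0}, {"finger_gap": 0}, {"finger_gap": 0}, {"finger_gap": 0}, {"finger_gap": 0}, {"finger_gap": 0}]' 25; python3 -c "
from h import *
go([.659,.002,.032])"
```

```text
time_s: 3.88
tcp_pos: [0.6561, 0.004, 0.0266]
tcp_rot: [-0.06, 0.998, 0.001, -0.003]
contact_force: [-0.1, 0.3, -0.0]
gripper_width: 0.0851
gripper_force: 0.0
time_s: 4.62
tcp_pos: [0.6601, 0.0031, 0.0316]
tcp_rot: [-0.06, 0.998, -0.001, 0.001]
contact_force: [-0.7, -2.9, 5.1]
gripper_width: 0.0265
gripper_force: 25.0
t 4.625 tcp fix [ 0.6557 -0.0756  0.0316] d tool [ 0.0012 -0.001  -0.0004] turn -0.0004 F [-0.7 -2.9  5.1] w 0.02645063504983224
```

```bash
python3 nudge.py '[{"finger_gap": 0, "pos": [0, -0.02, 0]}, {"finger_gap": 0, "pos": [0, -0.04, 0]}, {"finger_gap": 0, "pos": [0, -0.06, 0]}, {"finger_gap": 0, "pos": [0, -0.08, 0]}, {"finger_gap": 0, "pos": [0, -0.09, 0]}, {"finger_gap": 0, "pos": [0, -0.092, 0]}, {"finger_gap": 0, "pos": [0, -0.092, 0]}, {"finger_gap": 0, "pos": [0, -0.092, 0]}]'; python3 -c "
from h import *
go([.659,.002,.032])
a=save('side','side3')"; python3 nudge.py '[{"finger_gap": 0.085}, {"finger_gap": 0.085}, {"finger_gap": 0.085}, {"finger_gap": 0.085}, {"finger_gap": 0.085, "pos": [0, 0, -0.06]}, {"finger_gap": 0.085, "pos": [0, 0, -0.11]}, {"finger_gap": 0.085, "pos": [-0.06, 0.06, -0.11]}, {"finger_gap": 0.085, "pos": [-0.06, 0.12, -0.11]}, {"finger_gap": 0.085, "pos": [-0.06, 0.18, -0.11]}, {"finger_gap": 0.085, "pos": [-0.06, 0.18, -0.11]}]'
python3 - <<'E'
from h import *
c=save('top','top4');s=save('side','side4')
a=cv2.resize(c['frame'][95:235,230:340,::-1],None,fx=4,fy=4,interpolation=3)
b=cv2.resize(s['frame'][165:265,230:330,::-1],None,fx=3.5,fy=3.5,interpolation=3)
o=np.zeros((560,790,3),np.uint8);o[:,:440]=a;o[:350,440:]=b;cv2.imwrite('pics/v5.png',o)
E
```

```text
time_s: 5.62
tcp_pos: [0.6711, -0.0869, 0.0316]
tcp_rot: [-0.059, 0.998, 0.0, 0.001]
contact_force: [-1.4, 1.2, 5.5]
gripper_width: 0.0266
gripper_force: 25.1
t 5.625 tcp fix [ 0.6559 -0.1663  0.0316] d tool [ 0.0014  0.0897 -0.0003] turn -0.0005 F [-1.4  1.2  5.5] w 0.026633752606384852
time_s: 6.92
tcp_pos: [0.7075, 0.1028, 0.1402]
tcp_rot: [-0.062, 0.998, 0.001, -0.0]
contact_force: [-0.4, -0.3, 0.7]
gripper_width: 0.0848
gripper_force: 0.0
```

View pics/v5.png

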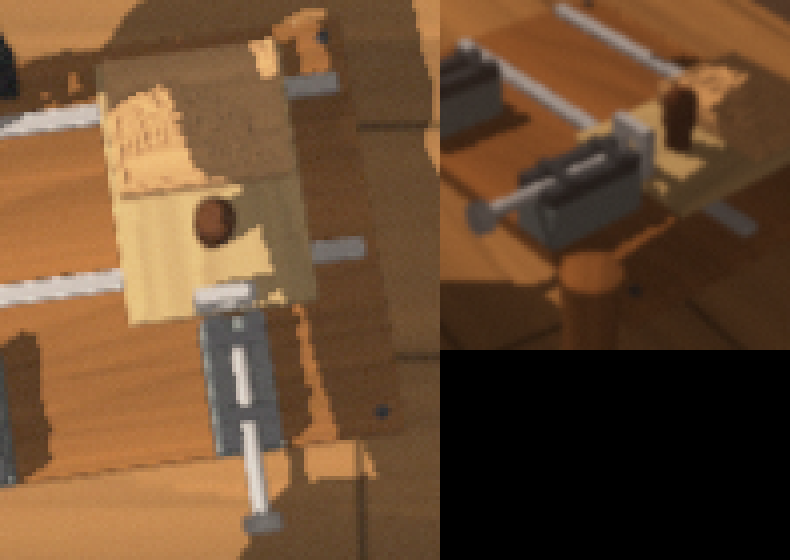

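The carriage has moved: the lug's top is at about (225,296) and the bolt rod runs (239,355)→(257,485), nearly in line. The bolt hasn't shifted. I'll check it precisely by mask.

Run:
```python
from h import *
np.set_printoptions(precision=4,suppress=True)
def sil(c,z,x0,x1,y0,y1,th,n=4):
    f=cv2.cvtColor(c['frame'],cv2.COLOR_RGB2HSV)
    xs=np.arange(x0,x1,.001); ys=np.arange(y0,y1,.0005); out=[]
    for x in xs:
        uv=np.array([proj(c,UX*x+UY*y+[0,0,z]) for y in ys],np.float32)
        g=lambda k:cv2.remap(f[:,:,k],uv[None,:,0].copy(),uv[None,:,1].copy(),1)[0].astype(float)
        m=(g(1)<70)&(g(2)>th)
        out.append((x,ys[m].mean() if m.any() else np.nan,m.sum()*.0005))
    return np.array(out)
for n in('top0','top4'):
    c=load(n)
    r=sil(c,.062,.475,.500,-.185,-.15,110); print(n,'rod near',np.nanmedian(r,0)); 
    r=sil(c,.062,.530,.552,-.176,-.158,130); print(n,'rod mid',np.nanmedian(r,0))
    yy=(-.11,-.045) if n=='top0' else (-.20,-.135)
    print('lug');print(sil(c,.08,.592,.62,*yy,120)[::2])
```

```text
top0 rod near [ 0.4875 -0.168   0.0105]
top0 rod mid [ 0.541  -0.1677  0.0075]
lug
[[ 0.592      nan  0.    ]
 [ 0.594      nan  0.    ]
 [ 0.596  -0.0787  0.009 ]
 [ 0.598  -0.0754  0.0125]
 [ 0.6    -0.0754  0.014 ]
 [ 0.602  -0.0757  0.039 ]
 [ 0.604  -0.0762  0.041 ]
 [ 0.606  -0.0762  0.041 ]
 [ 0.608  -0.0765  0.0415]
 [ 0.61   -0.0767  0.041 ]
 [ 0.612  -0.0777  0.035 ]
 [ 0.614      nan  0.    ]
 [ 0.616      nan  0.    ]
 [ 0.618      nan  0.    ]
 [ 0.62       nan  0.    ]]
top4 rod near [ 0.4875 -0.168   0.0107]
top4 rod mid [ 0.541  -0.168   0.0095]
lug
[[ 0.592      nan  0.    ]
 [ 0.594      nan  0.    ]
 [ 0.596  -0.1644  0.028 ]
 [ 0.598  -0.1627  0.037 ]
 [ 0.6    -0.1635  0.0395]
 [ 0.602  -0.1628  0.038 ]
 [ 0.604  -0.1627  0.039 ]
 [ 0.606  -0.1638  0.04  ]
 [ 0.608  -0.1647  0.041 ]
 [ 0.61   -0.1647  0.04  ]
 [ 0.612  -0.165   0.0375]
 [ 0.614      nan  0.    ]
 [ 0.616      nan  0.    ]
 [ 0.618      nan  0.    ]
 [ 0.62       nan  0.    ]]
```

The lug measures 41 mm wide, as it should. It sits 3.5 mm short of the rod line (−0.1645 against −0.168), so I'll regrip with an extra −3.5 mm.

```bash
python3 nudge.py '[{"finger_gap": 0.085, "pos": [0.06, -0.06, 0]}, {"finger_gap": 0.085, "pos": [0.06, -0.12, 0]}, {"finger_gap": 0.085, "pos": [0.06, -0.1835, 0]}, {"finger_gap": 0.085, "pos": [0.06, -0.1835, 0]}, {"finger_gap": 0.085, "pos": [0.06, -0.1835, 0.06]}, {"finger_gap": 0.085, "pos": [0.06, -0.1835, 0.11]}, {"finger_gap": 0.085, "pos": [0.06, -0.1835, 0.11]}, {"finger_gap": 0, "pos": [0.06, -0.1835, 0.11]}, {"finger_gap": 0, "pos": [0.06, -0.1835, 0.11]}, {"finger_gap": 0, "pos": [0.06, -0.1835, 0.11]}, {"finger_gap": 0, "pos": [0.06, -0.1835, 0.11]}, {"finger_gap": 0, "pos": [0.06, -0.1835, 0.11]}]'; python3 nudge.py '[{"finger_gap": 0}, {"finger_gap": 0}]'; python3 -c "
from h import *
go([.659,.002,.032])"; python3 nudge.py '[{"finger_gap": 0.085}, {"finger_gap": 0.085}, {"finger_gap": 0.085}, {"finger_gap": 0.085}, {"finger_gap": 0.085, "pos": [0, 0, -0.06]}, {"finger_gap": 0.085, "pos": [0, 0, -0.11]}, {"finger_gap": 0, "pos": [-0.06, 0.06, -0.11]}, {"finger_gap": 0, "pos": [-0.06, 0.12, -0.11]}, {"finger_gap": 0, "pos": [-0.06, 0.18, -0.11]}, {"finger_gap": 0, "pos": [-0.06, 0.18, -0.11]}]'
cat >> h.py <<'E'
def sil(c,z,x0,x1,y0,y1,th):
    f=cv2.cvtColor(c['frame'],cv2.COLOR_RGB2HSV)
    xs=np.arange(x0,x1,.001); ys=np.arange(y0,y1,.0005); out=[]
    for x in xs:
        uv=np.array([proj(c,UX*x+UY*y+[0,0,z]) for y in ys],np.float32)
        g=lambda k:cv2.remap(f[:,:,k],uv[None,:,0].copy(),uv[None,:,1].copy(),1)[0].astype(float)
        m=(g(1)<70)&(g(2)>th)
        out.append((x,ys[m].mean() if m.any() else np.nan,m.sum()*.0005))
    return np.array(out).round(4)
E
python3 - <<'E'
from h import *
c=save('top','top5')
print(np.nanmedian(sil(c,.062,.475,.500,-.185,-.15,110),0),np.nanmedian(sil(c,.062,.530,.552,-.176,-.158,130),0))
print(sil(c,.08,.602,.614,-.20,-.135,120)[::2])
print(sil(c,.062,.440,.480,-.19,-.145,70)[::2])
E
```

```text
time_s: 8.52
tcp_pos: [0.6727, -0.0905, 0.0336]
tcp_rot: [-0.06, 0.998, 0.0, 0.002]
contact_force: [-0.8, 2.1, 5.9]
gripper_width: 0.0266
gripper_force: 24.4
time_s: 8.78
tcp_pos: [0.6727, -0.0905, 0.0336]
tcp_rot: [-0.06, 0.998, 0.0, 0.002]
contact_force: [-0.2, 3.1, 5.9]
gripper_width: 0.0266
gripper_force: 24.4
t 8.775 tcp fix [ 0.6571 -0.1701  0.0336] d tool [0.0026 0.0935 0.0016] turn -0.0002 F [-0.2  3.1  5.9] w 0.026594745546715773
time_s: 10.02
tcp_pos: [0.7079, 0.0993, 0.1401]
tcp_rot: [-0.062, 0.998, 0.001, -0.0]
contact_force: [-0.5, 0.0, -0.4]
gripper_width: 0.0119
gripper_force: 0.0
[ 0.4875 -0.168   0.0105] [ 0.541  -0.168   0.0095]
[[ 0.602  -0.1657  0.037 ]
 [ 0.604  -0.166   0.0375]
 [ 0.606  -0.1676  0.0405]
 [ 0.608  -0.1676  0.0395]
 [ 0.61   -0.1675  0.0385]
 [ 0.612  -0.1675  0.0355]
 [ 0.614      nan  0.    ]]
[[ 0.44       nan  0.    ]
 [ 0.442      nan  0.    ]
 [ 0.444      nan  0.    ]
 [ 0.446      nan  0.    ]
 [ 0.448      nan  0.    ]
 [ 0.45   -0.163   0.003 ]
 [ 0.452  -0.169   0.0215]
 [ 0.454  -0.1687  0.024 ]
 [ 0.456  -0.1687  0.024 ]
 [ 0.458  -0.169   0.0235]
 [ 0.46   -0.1693  0.022 ]
 [ 0.462  -0.1702  0.016 ]
 [ 0.464  -0.169   0.0115]
 [ 0.466  -0.1687  0.011 ]
 [ 0.468  -0.1685  0.0105]
 [ 0.47   -0.1685  0.0105]
 [ 0.472  -0.1682  0.011 ]
 [ 0.474  -0.168   0.0115]
 [ 0.476  -0.1677  0.011 ]
 [ 0.478  -0.1677  0.011 ]]
```

Now the lug is at −0.1676 against the bolt line at −0.168: aligned. The head face is at x≈0.451 and has to reach about 0.4935. I'll take the shut fingers to just in front of the head.

```bash
python3 nudge.py '[{"finger_gap": 0, "pos": [0.06, -0.03, 0]}, {"finger_gap": 0, "pos": [0.11, -0.06, 0]}, {"finger_gap": 0, "pos": [0.16, -0.09, 0]}, {"finger_gap": 0, "pos": [0.21, -0.12, 0]}, {"finger_gap": 0, "pos": [0.26, -0.15, 0]}, {"finger_gap": 0, "pos": [0.305, -0.182, 0]}, {"finger_gap": 0, "pos": [0.305, -0.182, 0]}, {"finger_gap": 0, "pos": [0.305, -0.182, 0]}, {"finger_gap": 0, "pos": [0.305, -0.182, 0.06]}, {"finger_gap": 0, "pos": [0.305, -0.182, 0.11]}, {"finger_gap": 0, "pos": [0.305, -0.182, 0.126]}, {"finger_gap": 0, "pos": [0.305, -0.182, 0.126]}]'
python3 - <<'E'
from h import *
go(UX*.481-UY*.168+[0,0,.014])
s=save('side','side6')
cv2.imwrite('pics/v6.png',cv2.resize(s['frame'][130:270,180:330,::-1],None,fx=4,fy=4,interpolation=3))
E
```

```text
time_s: 11.58
tcp_pos: [0.4276, -0.1217, 0.014]
tcp_rot: [-0.06, 0.998, 0.0, -0.001]
contact_force: [0.0, -0.9, 0.4]
gripper_width: 0.0004
gripper_force: 0.0
t 11.575 tcp fix [ 0.41   -0.1718  0.014 ] d tool [-0.071   0.0037 -0.0001] turn 0.0008 F [ 0.  -0.9  0.4] w 0.00037326482075700066
```

View pics/v6.png

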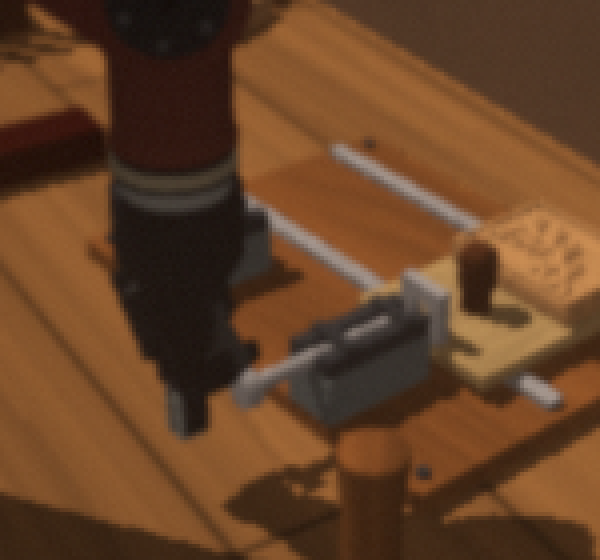

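The shut fingers stand just in front of the head, with tips at about (185,437) against the head at (250,385). Before pushing I check the tip height, then push partway.

```bash
python3 -c "
from h import *
s=load('side6')
for z in (.03,.04,.05,.06): print(z,(proj(s,UX*.41-UY*.17+[0,0,z])-[180,130])*4)"
python3 nudge.py '[{"finger_gap": 0, "pos": [-0.015, 0.002, 0]}, {"finger_gap": 0, "pos": [-0.025, 0.002, 0]}, {"finger_gap": 0, "pos": [-0.032, 0.002, 0]}, {"finger_gap": 0, "pos": [-0.039, 0.002, 0]}, {"finger_gap": 0, "pos": [-0.046, 0.002, 0]}, {"finger_gap": 0, "pos": [-0.053, 0.002, 0]}, {"finger_gap": 0, "pos": [-0.053, 0.002, 0]}]'
python3 - <<'E'
from h import *
go(UX*.481-UY*.168+[0,0,.014])
c=save('top','top7');s=save('side','side7')
cv2.imwrite('pics/v7.png',np.vstack([cv2.resize(s['frame'][150:260,190:320,::-1],None,fx=4,fy=4,interpolation=3)]))
E
```

```text
0.03 [186.07260625 451.19731939]
0.04 [185.3417361  438.65467066]
0.05 [184.603814   425.95708074]
0.06 [183.85877669 413.10228933]
time_s: 12.5
tcp_pos: [0.4808, -0.114, 0.0146]
tcp_rot: [-0.06, 0.998, -0.0, 0.0]
contact_force: [-0.1, 0.1, -0.7]
gripper_width: 0.0001
gripper_force: 0.0
t 12.5 tcp fix [ 0.4638 -0.1705  0.0146] d tool [-0.0172  0.0025  0.0006] turn -0.0003 F [-0.1  0.1 -0.7] w 9.615083181185486e-05
```

View pics/v7.png

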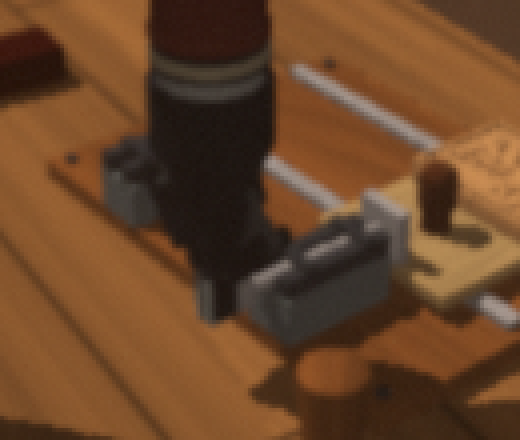

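The bolt slid freely and by calculation its tip is now in the eyelet. I'll raise 5 mm for clearance over the straps and push on.

```bash
python3 nudge.py '[{"finger_gap": 0, "pos": [0.002, 0, -0.005]}, {"finger_gap": 0, "pos": [-0.006, 0, -0.005]}, {"finger_gap": 0, "pos": [-0.012, 0, -0.005]}, {"finger_gap": 0, "pos": [-0.017, 0, -0.005]}, {"finger_gap": 0, "pos": [-0.017, 0, -0.005]}]'; python3 -c "
from h import *
go(UX*.4825-UY*.168+[0,0,.019])"; python3 nudge.py '[{"finger_gap": 0, "pos": [-0.002, 0, 0]}, {"finger_gap": 0, "pos": [-0.002, 0, 0]}]'; python3 -c "
from h import *
go(UX*.4825-UY*.168+[0,0,.019])"
```

```text
time_s: 13.22
tcp_pos: [0.4976, -0.1119, 0.0196]
tcp_rot: [-0.06, 0.998, -0.0, 0.0]
contact_force: [0.3, -0.1, -0.3]
gripper_width: -0.0001
gripper_force: 0.0
t 13.225 tcp fix [ 0.4807 -0.1705  0.0196] d tool [-0.0018  0.0025  0.0006] turn -0.0001 F [ 0.3 -0.1 -0.3] w -9.352912267557789e-05
time_s: 13.48
tcp_pos: [0.4989, -0.1116, 0.0194]
tcp_rot: [-0.06, 0.998, 0.0, 0.0]
contact_force: [0.2, -0.6, -0.0]
gripper_width: -0.0002
gripper_force: 0.0
t 13.475 tcp fix [ 0.482  -0.1703  0.0194] d tool [-0.0005  0.0023  0.0004] turn -0.0003 F [ 0.2 -0.6 -0. ] w -0.00016836462646278183
```

Not home yet, since there is no force. I'll keep stepping until contact shows.

```bash
for i in 1 2; do python3 nudge.py '[{"finger_gap": 0, "pos": [-0.002, 0, 0]}, {"finger_gap": 0, "pos": [-0.002, 0, 0]}]' | grep -E 'pos|contact'; done; python3 nudge.py '[{"finger_gap": 0, "pos": [-0.002, 0, 0]}, {"finger_gap": 0, "pos": [-0.002, 0, 0]}]' | grep -E 'pos|contact'; python3 -c "
from h import *
go(UX*.4825-UY*.168+[0,0,.019])"
```

```text
tcp_pos: [0.499, -0.1115, 0.0192]
contact_force: [-3.7, -1.2, 3.8]
tcp_pos: [0.4988, -0.1114, 0.019]
contact_force: [-8.5, -2.5, 7.8]
tcp_pos: [0.4986, -0.1112, 0.0186]
contact_force: [-14.7, -2.6, 9.6]
t 14.225 tcp fix [ 0.4818 -0.1699  0.0186] d tool [-0.0007  0.0019 -0.0004] turn 0.0013 F [-14.7  -2.6   9.6] w 0.00015022420147963825
```

It stopped hard at x=0.482, where the head should be home. I'll back off straight and verify by picture.

```bash
python3 nudge.py '[{"finger_gap": 0, "pos": [0.008, 0, 0]}, {"finger_gap": 0, "pos": [0.03, 0, 0]}, {"finger_gap": 0, "pos": [0.07, 0, 0]}, {"finger_gap": 0, "pos": [0.07, 0, -0.06]}, {"finger_gap": 0, "pos": [0.07, 0, -0.12]}, {"finger_gap": 0, "pos": [0.07, 0.06, -0.16]}, {"finger_gap": 0, "pos": [0.07, 0.12, -0.16]}, {"finger_gap": 0, "pos": [0.07, 0.18, -0.16]}, {"finger_gap": 0, "pos": [0.07, 0.24, -0.16]}, {"finger_gap": 0, "pos": [0.07, 0.26, -0.16]}, {"finger_gap": 0, "pos": [0.07, 0.26, -0.16]}]'
python3 - <<'E'
from h import *
c=save('top','top8');s=save('side','side8')
r=sil(c,.062,.475,.515,-.19,-.145,70); print(r[::2])
print(sil(c,.08,.602,.614,-.20,-.135,120)[::2])
a=cv2.resize(c['frame'][95:235,240:330,::-1],None,fx=4,fy=4,interpolation=3)
b=cv2.resize(s['frame'][165:265,230:330,::-1],None,fx=4,fy=4,interpolation=3)
o=np.zeros((560,760,3),np.uint8);o[:,:360]=a;o[:400,360:]=b;cv2.imwrite('pics/v8.png',o)
E
```

```text
time_s: 15.6
tcp_pos: [0.4043, 0.1404, 0.1797]
tcp_rot: [-0.061, 0.998, 0.0, 0.001]
contact_force: [-0.6, 0.5, -0.7]
gripper_width: 0.0001
gripper_force: 0.0
[[ 0.475      nan  0.    ]
 [ 0.477      nan  0.    ]
 [ 0.479      nan  0.    ]
 [ 0.481      nan  0.    ]
 [ 0.483      nan  0.    ]
 [ 0.485      nan  0.    ]
 [ 0.487      nan  0.    ]
 [ 0.489      nan  0.    ]
 [ 0.491      nan  0.    ]
 [ 0.493  -0.1672  0.018 ]
 [ 0.495  -0.1677  0.024 ]
 [ 0.497  -0.1672  0.025 ]
 [ 0.499  -0.1675  0.0255]
 [ 0.501  -0.1677  0.026 ]
 [ 0.503  -0.1688  0.027 ]
 [ 0.505  -0.1709  0.027 ]
 [ 0.507  -0.1713  0.0295]
 [ 0.509  -0.1704  0.0305]
 [ 0.511  -0.1689  0.03  ]
 [ 0.513  -0.1711  0.027 ]
 [ 0.515  -0.1727  0.0235]]
[[ 0.602  -0.168   0.0415]
 [ 0.604  -0.1682  0.042 ]
 [ 0.606  -0.1685  0.0425]
 [ 0.608  -0.1687  0.042 ]
 [ 0.61   -0.1687  0.041 ]
 [ 0.612  -0.1697  0.039 ]
 [ 0.614  -0.1683  0.0155]]
```

View pics/v8.png

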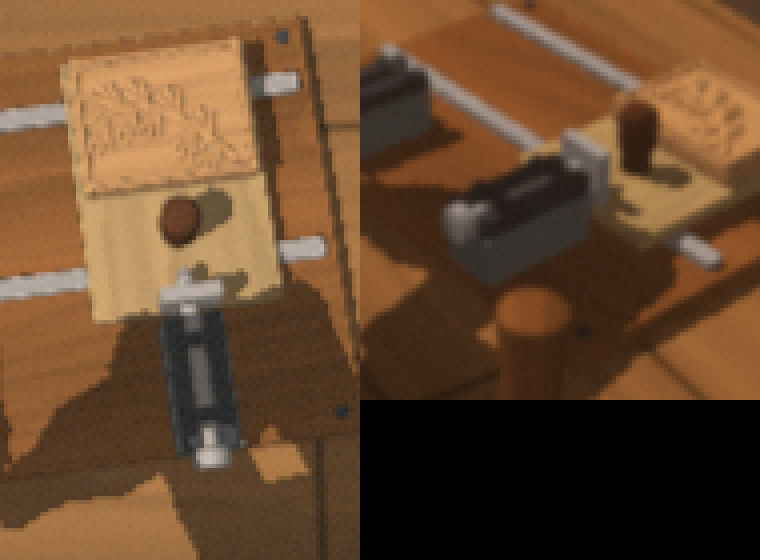

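The head sits against the guide at (212,450), with its face at x≈0.493 as expected. The tip sticks out behind the lug at (184,272), and the robot is clear. I'm handing in.

```bash
python3 -c "
from bench import ctrl
print(ctrl.finish_job())"
```

```text
the job is handed in; nothing more can be done
None
```

I slid the carriage in line with the bolt and pushed the bolt through the eyelet until its head was home against the guide. The last pictures show the tip out behind the lug and the arm clear; the job is handed in, but no verdict came back.

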